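Clamp the strap, seat the drill plate on its dowel and hold it down

TASK

Get the drill jig ready for drilling: first turn the wing handle of its clamp from off fully to on, so that the strap is pushed against the end stop; then pick up the loose drill plate by its handle, set it down lightly on top of the jig's tall locating dowel about 15 mm off its place, and, since the plate now hides the dowel, slide it across by feel until its hole drops over the dowel. Press the plate down against the spring plungers until it lies flat on the rests and finish while still holding it pressed down there, because without your push the springs lift it again; do not knock the marker or the gauge block about.

Things in the scene. Friction and masses are not known exactly. Their poses are not given: they have to be found in the camera images.
- jig: Drill jig bolted to the bench: dark steel base 112 x 232 x 20 mm, from y = -152 to +80 mm in its own frame. Origin: on the bench, under the middle of the place where the drill plate sits; y runs from the clamp end (-y) to the end stop (+y), z up. A steel strap lies in the nest in its middle. It stands left or right on the bench, within 0.35 rad of yaw 0.
- dowel (a point): Top centre of the main locating dowel, a round steel pin of 12 mm diameter, its top 47 mm above the bench (11 mm above the rests); the last 3.5 mm taper to 7 mm diameter. Axes as the jig's. It stands at x = +30, y = -46 mm in the jig frame.
- short_pin (a point): Top centre of the second pin, 10 mm diameter, top 42.5 mm above the bench, last 3 mm tapered to 6 mm; at x = +30, y = +46 mm in the jig frame. It keeps the plate from turning and is entered after the dowel.
- rest_plane (a point): Point 36 mm above the jig's origin, level with the three fixed rests; the origin of plate lies here, axes agreeing, when the plate is fully home. Four thin spring plungers stand 5 mm above the rests and carry the unpressed plate 3.5 to 5 mm above them; at home they push up with 12.6 N, so it takes 7 to 9 N on top of its own weight.
- plate: Loose drill plate: grey aluminium, 90 x 120 x 16 mm, about 0.45 kg, two steel drill bushes and a black bridge handle on top. Origin: centre of its underside; x across, y along, z up. It starts flat on the bench within 0.5 rad of yaw 0, its pin holes towards +x as on the jig, so it needs no turning round. The two pin holes are blind, open only underneath.
- plate_hole (a point): Centre of the mouth, in the plate's underside, of the round blind hole for the dowel: 14.2 mm diameter with a 1 mm chamfer, 13.5 mm deep; at x = +30, y = -46 mm in the plate frame. The underside is plain from here towards -x, so a plate set down 15 mm to the jig's +x of its place rests on the dowel and slides home towards -x, clear of the clamp handle.
- plate_slot (a point): Centre of the mouth, in the plate's underside, of the slot for the short pin: 17 mm in x by 21 mm in y, 13.5 mm deep; at x = +30, y = +46 mm in the plate frame.
- plate_grip (a point): Middle of the bar of the plate's handle, 42.5 mm above the plate's underside, over its centre: bar 16 mm wide (in plate x), 78 mm long (along plate y), 15 mm high, free space under it between its two feet (at y = +-31 mm). Axes as the plate's.
- clamp (a joint): Angle of the clamp's black wing handle, rad: 0 = off (nose towards the jig's -x), 1.571 = on (nose towards the jig's +y). Turns clockwise seen from above about a vertical axis, with a stop and a spring detent at each end: up to 0.15 N m, and well past half way it is drawn to the end by itself. Its eccentric drives a jaw that pushes the strap against the end stop.
- clamp_grip (a point): Point on the wing handle's axis, 62 mm above the bench, where to grip it; at x = 0, y = -115 mm in the jig frame. Its axes turn with the handle: x along the wing, the nose at -x (40 mm from the axis), the blunt end at +x (24 mm); y across it. The wing is 15 mm wide, its top 72 and its bottom 46 mm above the bench.
- strap: Loose flat steel strap blank 36 x 118 x 12 mm, 0.38 kg, lying in the jig's nest with its y along the jig's y, top 32 mm above the bench. Origin: centre of its underside. Home against the end stop its origin is at y = -7 mm in the jig frame; it starts 1 to 3.5 mm short of that.
- marker: Bystander: marker pen, 14 x 132 mm, loose on the bench.
- gauge_block: Bystander: steel gauge block with two plug pins, 32 x 52 x 40 mm, loose.
There are look-alikes about, which are no part of the job. Leave any green or turquoise look-alike of the plate alone.

How it is judged:
By the outcome, as a careful person would: the job done as asked, in the order asked, and still so for the second after the job is handed in, while the arm keeps its last pose, push and grip.
It also fails if it takes over 61 s, if anything falls off the work surface, if the arm or the gripper's body presses on something with over 40 N, if the wrist force passes 120 N, or if a joint passes its speed limit or range.

ROBOT

A 6-joint arm with a two-finger parallel gripper is mounted at the origin on a cart in front of the work surface, level with it; the furniture and walls round the work are solid. World frame = base frame: x ahead of the robot, y to its left, z up, the work surface at z = 0. Lengths are in mm, angles in rad, forces in N, time in s.
With the tool pointing down it reaches from about 275 to 750 mm from the base axis. Payload 10.2 kg.
Tool frame: the origin (TCP) lies at the very end of the fingers, on their centre line; the grasp point (between the pads) lies 19 mm behind it; z points along the fingers, y is the line along which they close (so a half turn about z gives the same grasp; the last joint's range is limited). The gripper opens to 85 mm and grips with 20 to 120 N. Pads are 22 mm wide; open, the fingers measure 114 mm over their backs; the gripper's body (76 mm by 85 mm) begins 54 mm behind the grasp point. The pads swing forward as they close: fully open they stand 13 mm farther back than shut.
Start: joints at [0.977, 0.313, 1.498, -0, 1.331, -0.223], TCP at [190.253, 489.321, 231.294] pointing down, gripper open.
Joint ranges: [-2.94, 2.94], [-0.97, 2.17], [0.19, 2.56], [-1.23, 4.37], [0.02, 3.11], [-2.88, 2.88]. Speed limits (rad/s): [2.39, 2.39, 3.01, 3.14, 3.14, 3.14].

INTERFACE

Orientations are given as a unit quaternion [w, x, y, z].
In Python, from rig import * gives the robot as it stands. The module is installed in compiled form; this text tells all that it offers.
- The arm moves only by the shell command python3 -m crank 'ROWS' [FORCE]. ROWS is JSON, a list that holds one entry, the list of rows, each a list of 7 numbers: the shift along the tool's x, y, z in units of 25 mm (1.0 is 25 mm), then the turn, a rotation vector about the tool's x, y, z in units of 8 degrees (1.0 is 8 degrees), then the finger opening in mm, from 0 to 85.4. A call has exactly 8 rows; each row shifts and turns the commanded pose from where the row before left it, along the tool's axes as they then stand; what a row does not reach is not made up. A row lasts 1/10 s, in which the tool goes at most 50 mm and 8.59 degrees, less where a joint would pass 70% of its speed; a pose out of reach is approached as far as the arm can. A call is refused whole if a number of a shift passes 1 or a number of a turn 1, either way. A call with a gripper value outside its range is refused whole. The fingers move at their own pace and stop on an object; FORCE is the grip in N (left out, the last holds). Time passes only in rows, so rows that do not move let the fingers close, or fill a call up. It gives the time, the measured TCP pose, the force, the opening and the grip force at its end, in the units of the state.
- sense(): the state, without advancing time (a new reading comes with each control period).
- capture(name): name is "side" or "top"; returns the picture (400x640x3 uint8, blue, green, red); there is no depth.
- camera_model(name): a dict with "fx", "fy", "cx", "cy" (pixels), "world_from_camera" (4x4, takes a point from camera to world coordinates). Camera axes: x right, y up, looking along -z (the intrinsics and any distortion apply to the point x, -y, -z); pixel columns grow to the right and rows downward; lengths in mm; the calibration is good to about 2 mm. A picture is of the moment at which its call begins. camera_model takes no time and is no camera call.
- finish_job(): hands the job in; it is judged then, once.
The state is a dict: "time_s": time; "joints": joint angles; "dq": joint speeds; "tau": joint torques, N m; "eef_pos": TCP position; "ee_rot": TCP orientation; "force": force on the tool from outside, world axes, zero at the start; "wrist_torque": the same for the moment, N m; "grip_width": opening from 0.0 (shut) to 1.0 (fully open); "grip_force": force on a finger pad.
Only numpy, scipy, OpenCV 4.12 (cv2) and the standard library are available. Lean on these libraries where they do the work, as an engineer would, in place of code of your own. Each camera call takes 0.05 s, during which the arm holds its last target. There are 200 camera calls.

## Working session

There is one attempt and no reset: what is moved stays moved. The work goes in short steps, Python scripts to look and compute and a shell command to move; the robot and the scene stay as the last step left them, time stands still between calls to the robot, and variables do not carry over. Pictures are saved under pics/ and viewed, at most 10 in all, crops included, and the job is handed in when it is done.

```bash
mkdir -p pics; python3 - <<'E'
from rig import *
import cv2,numpy as np
for n in("top","side"):
    cv2.imwrite(f"pics/{n}0.png",capture(n)); m=camera_model(n); print(n,{k:(np.round(v,3).tolist() if k=="world_from_camera" else v) for k,v in m.items()})
s=sense();print({k:np.round(v,3).tolist() for k,v in s.items()})
E
```

```text
top {'fx': 395.1038226144569, 'fy': 395.1038226144569, 'cx': 321.78115699174555, 'cy': 198.72819292409733, 'world_from_camera': [[-0.014, 0.995, -0.102, 444.937], [-1.0, -0.015, -0.011, -10.809], [-0.013, 0.102, 0.995, 1082.534], [0.0, 0.0, 0.0, 1.0]]}
side {'fx': 431.4745747943405, 'fy': 431.4745747943405, 'cx': 318.0636712591329, 'cy': 203.58290063584562, 'world_from_camera': [[-0.995, 0.053, -0.081, 465.578], [-0.096, -0.65, 0.754, 1092.283], [-0.012, 0.758, 0.652, 1035.12], [0.0, 0.0, 0.0, 1.0]]}
{'time_s': 0.1, 'joints': [0.977, 0.313, 1.498, -0.0, 1.331, -0.223], 'dq': [0.001, -0.001, -0.001, 0.0, 0.001, -0.001], 'tau': [0.003, -41.29, -26.014, -0.0, 0.003, -0.0], 'eef_pos': [190.129, 489.111, 230.785], 'ee_rot': [-0.0, 0.184, 0.983, -0.001], 'force': [0.45, 0.626, -0.547], 'wrist_torque': [0.006, 0.005, -0.015], 'grip_force': 0.0, 'grip_width': 1.003}
```

View pics/top0.png

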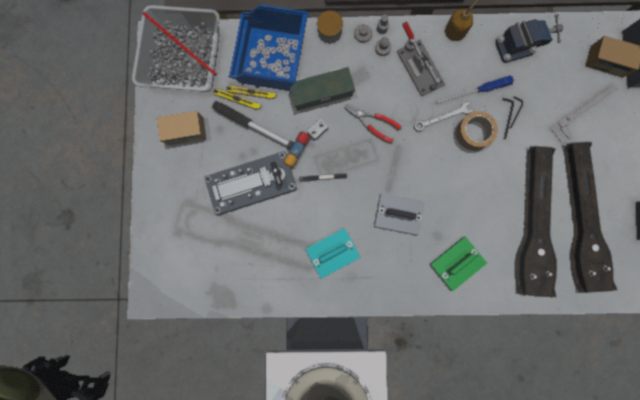

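View pics/side0.png

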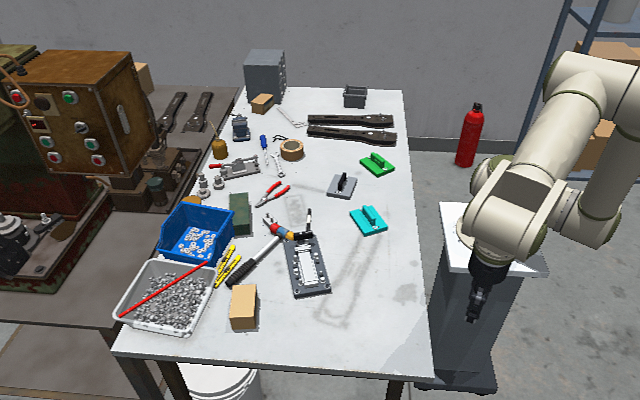

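The top view shows the jig at (250,182) with its clamp handle at about (278,172) on the right, the marker at (323,177) and the gauge block probably at (317,130). There are three plate-like things: grey (399,214), turquoise (333,253) and green (459,263). The grey one fits the description, aluminium with a black handle. I'll confirm that in an enlarged crop.

```bash
python3 - <<'E'
import cv2
im=cv2.imread("pics/top0.png")
a=im[110:245,195:445]
cv2.imwrite("pics/c1.png",cv2.resize(a,None,fx=3.2,fy=3.2,interpolation=cv2.INTER_CUBIC))
s=cv2.imread("pics/side0.png")[165:305,240:370]
cv2.imwrite("pics/c2.png",cv2.resize(s,None,fx=4.2,fy=4.2,interpolation=cv2.INTER_CUBIC))
E
```

```text
(no output)
```

View pics/c1.png

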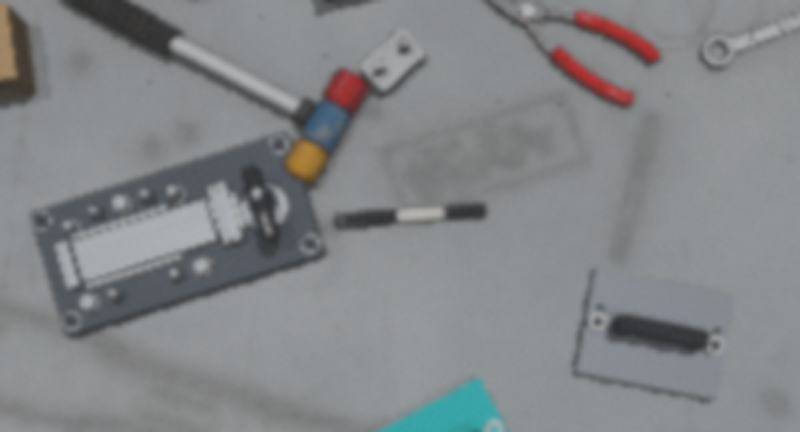

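View pics/c2.png

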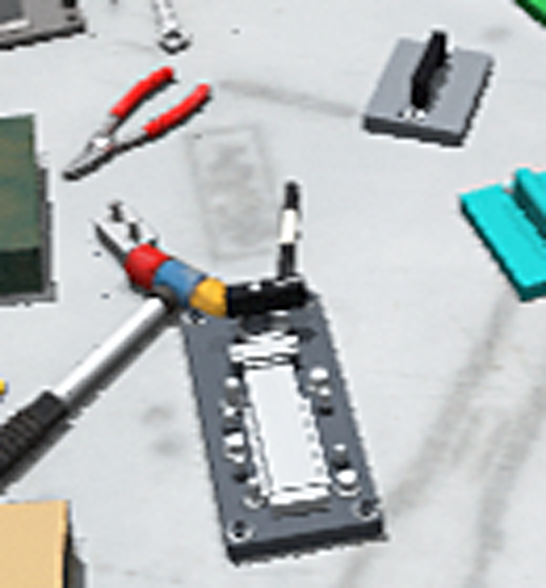

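The crops confirm it: the grey plate with the black handle (top 399,214) is the plate, and the jig's clamp is off. Next I fit the poses.

```bash
cat >h.py <<'E'
import cv2,numpy as np
from rig import *
from scipy.optimize import least_squares,minimize
M={n:camera_model(n) for n in("top","side")}
def proj(n,P):
    m=M[n];T=np.linalg.inv(m["world_from_camera"]);c=np.atleast_2d(P)@T[:3,:3].T+T[:3,3]
    return np.c_[m["fx"]*c[:,0]/-c[:,2]+m["cx"],m["fy"]*-c[:,1]/-c[:,2]+m["cy"]]
def place(p,L):
    L=np.atleast_2d(L).astype(float);c,s=np.cos(p[2]),np.sin(p[2])
    return np.c_[p[0]+c*L[:,0]-s*L[:,1],p[1]+s*L[:,0]+c*L[:,1],L[:,2]]
E
cat >fit.py <<'E'
from h import *
T=lambda a:np.array(a)/3.2+[195,110]
S=lambda a:np.array(a)/4.2+[240,165]
ims={n:cv2.imread(f"pics/{n}0.png") for n in M}
g={n:cv2.GaussianBlur(cv2.cvtColor(i,6).astype(np.float32),(0,0),1.0) for n,i in ims.items()}
obs={"jig":([[56,80,20],[-56,-152,20],[-56,80,20]],[[33,212],[325,252],[75,335]],
 [[-56,-152,20],[-56,80,20],[56,80,20],[56,-152,20]],[[320,297],[382,522],[230,545],[186,320]]),
"plate":([[45,60,16],[45,-60,16],[-45,-60,16],[-45,60,16]],[[593,270],[735,293],[712,400],[577,373]],
 [[45,-60,16],[-45,-60,16],[-45,60,16],[45,60,16]],[[397,38],[493,55],[463,135],[365,120]])}
for k,(Lt,ot,Ls,os) in obs.items():
    rt=lambda p:(proj("top",place(p,Lt))-T(ot)).ravel()
    rs=lambda p:(proj("side",place(p,Ls))-S(os)).ravel()
    x0=[500,180,.2] if k=="jig" else [430,-210,-.2]
    for nm,f in(("top",rt),("side",rs),("both",lambda p:np.r_[rt(p),rs(p)])):
        r=least_squares(f,x0,x_scale=[10,10,.05]);print(k,nm,np.round(r.x,3),np.round(np.abs(r.fun).max(),2))
    L=np.array(Ls);q=np.array(r.x)
    print(" proj check")
    for n,off,sc in(("top",[195,110],3.2),("side",[240,165],4.2)):
        pass
    np.save(k+".npy",q)
q=np.load("jig.npy");p=np.load("plate.npy")
pts=[(q,[30,-46,47]),(q,[30,46,42.5]),(q,[0,-115,72]),(q,[-40,-115,72]),(q,[24,-115,72]),(p,[0,-39,50]),(p,[0,39,50])]
box=lambda x,y0,y1,z:[[x,y0,z],[x,y1,z],[-x,y1,z],[-x,y0,z]]
out=[]
for n,off,sz,sc in(("top",(195,110),(250,135),3.2),("side",(240,165),(130,140),4.2)):
    im=cv2.resize(ims[n][off[1]:off[1]+sz[1],off[0]:off[0]+sz[0]],None,fx=sc,fy=sc,interpolation=2)
    cc=lambda P:np.round((proj(n,P)-off+.5)*sc).astype(int)
    cv2.polylines(im,[cc(place(q,box(56,-152,80,20)))],1,(0,255,255),1);cv2.polylines(im,[cc(place(p,box(45,-60,60,16)))],1,(0,0,255),1)
    for w,l in pts: cv2.circle(im,tuple(map(int,cc(place(w,[l]))[0])),3,(0,255,0),1)
    out.append(im)
cv2.imwrite("pics/ov.png",cv2.resize(np.hstack([np.vstack([out[0],np.zeros((588-432,800,3),np.uint8)]),out[1]]),(800,350),interpolation=cv2.INTER_AREA))
cv2.imwrite("pics/ov_top.png",out[0]);cv2.imwrite("pics/ov_side.png",out[1])
E
python3 fit.py
```

```text
jig top [5.90947e+02 2.26031e+02 3.06000e-01] 1.89
jig side [5.9027e+02 2.3961e+02 2.9100e-01] 1.4
jig both [5.90820e+02 2.31086e+02 3.02000e-01] 3.58
 proj check
plate top [ 5.08924e+02 -2.07365e+02 -2.02000e-01] 1.23
plate side [ 5.10002e+02 -1.98512e+02 -1.80000e-01] 0.42
plate both [ 5.09310e+02 -2.05936e+02 -1.96000e-01] 1.79
 proj check
```

View pics/ov_top.png

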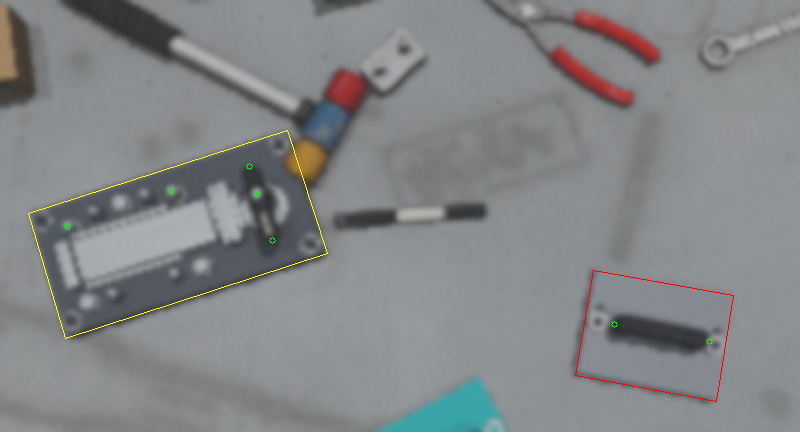

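View pics/ov_side.png

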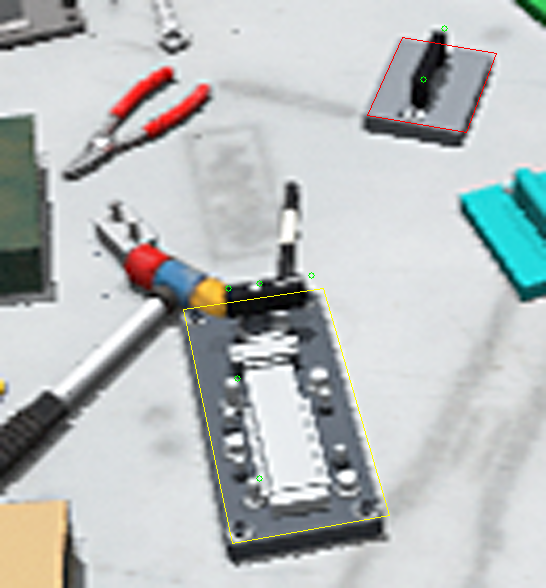

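```bash
python3 - <<'E'
from h import *
print(proj("side",[190.1,489.1,230.8]),proj("top",[[190.1,489.1,230.8],[0,0,0],[0,0,150]]))
s=cv2.imread("pics/side0.png")[230:350,420:560]; t=cv2.imread("pics/top0.png")[190:320,100:240]
cv2.imwrite("pics/c3.png",np.hstack([cv2.resize(s,(400,343),interpolation=2),cv2.resize(t,(400,343),interpolation=2)]))
m=np.array(M["side"]["world_from_camera"]);print(m[:3,:3].T@m[:3,:3])
E
```

```text
[[472.23588618 308.31657905]] [[ 89.83968528 364.78311323]
 [325.26561414 410.48922642]
 [324.99404528 439.46270264]]
[[1.00000000e+00 9.01297967e-18 1.81620580e-17]
 [9.01297967e-18 1.00000000e+00 1.46937890e-16]
 [1.81620580e-17 1.46937890e-16 1.00000000e+00]]
```

View pics/c3.png

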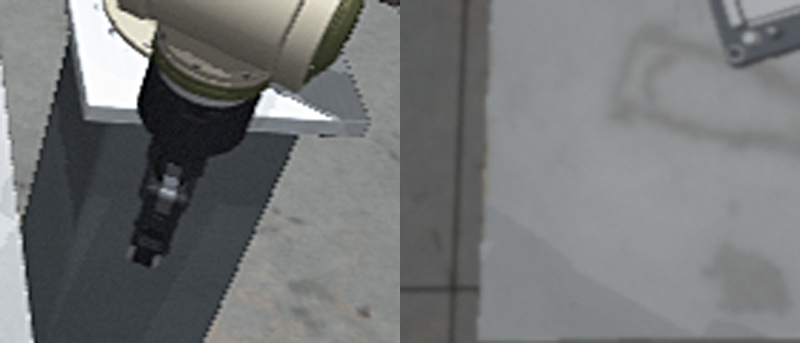

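```bash
cat >>h.py <<'E'
def pose():
    s=sense();w,x,y,z=s["ee_rot"]
    from scipy.spatial.transform import Rotation as R
    Rm=R.from_quat([x,y,z,w]).as_matrix()
    return s,np.array(s["eef_pos"]),Rm
def goto(P,th):
    s,p,Rm=pose()
    cur=np.degrees(np.arctan2(Rm[1,1],Rm[0,1]))
    a=(cur-np.degrees(th)+180)%360-180   # +tool z = clockwise
    print("p",p.round(1),"th",round(cur,1),"tilt",np.degrees(np.arccos(-Rm[2,2])).round(2),"shift/25:",(Rm.T@(np.array(P)-p)/25).round(3),"turn z/8:",round(a/8,3),"F",np.round(s["force"],1),"T",np.round(s["wrist_torque"],2),"t",s["time_s"],"j6",np.round(s["joints"][5],2),"g",s["grip_width"],s["grip_force"])
E
python3 -m crank '[[[-1,-0.85,0,0,0,-0.6,20],[-1,-0.85,0,0,0,-0.6,20],[-1,-0.85,0,0,0,-0.6,20],[-1,-0.85,0,0,0,-0.6,20],[-1,-0.85,0,0,0,-0.6,20],[-1,-0.85,0,0,0,-0.6,20],[-1,-0.85,0,0,0,-0.6,20],[-1,-0.85,0,0,0,-0.6,20]]]'
python3 - <<'E'
from h import *
q=np.load("jig.npy");goto(np.r_[place(q,[0,-115,0])[0,:2],130],q[2]+np.pi/2)
E
```

```text
time_s: 0.9
eef_pos: [373.9, 306.7, 231.2]
ee_rot: [-0.0, -0.151, 0.989, -0.0]
force: [-0.7, -0.2, 0.6]
grip_width: 0.232
grip_force: 0.0
p [373.9 306.7 231.2] th 107.3 tilt 0.02 shift/25: [ -7.382 -10.071   4.047] turn z/8: 0.001 F [-0.7 -0.2  0.6] T [-0.01 -0.05  0.01] t 0.9 j6 -1.43 g 0.23226620628265945 0.0
```

```bash
python3 -m crank '[[[-0.74,-1,0.2,0,0,0,20],[-0.74,-1,0.2,0,0,0,20],[-0.74,-1,0.3,0,0,0,20],[-0.74,-1,0.3,0,0,0,20],[-0.74,-1,0.3,0,0,0,20],[-0.74,-1,0.4,0,0,0,10],[-0.74,-1,0.4,0,0,0,5],[-0.74,-1,0.4,0,0,0,0]]]' >/dev/null
python3 -m crank '[[[-0.74,-1,0.5,0,0,0,0],[-0.74,-1,0.5,0,0,0,0],[0,0,0.5,0,0,0,0],[0,0,0,0,0,0,0],[0,0,0,0,0,0,0],[0,0,0,0,0,0,0],[0,0,0,0,0,0,0],[0,0,0,0,0,0,0]]]' >/dev/null
python3 - <<'E'
from h import *
q=np.load("jig.npy");goto(np.r_[place(q,[0,-115,0])[0,:2],130],q[2]+np.pi/2)
s,p,R=pose()
out=[]
for n in M:
    im=capture(n);cv2.imwrite(f"pics/{n}1.png",im)
    u=proj(n,p)[0];print(n,u.round(1))
    o=np.round(u).astype(int)-[40,45]
    c=cv2.resize(im[o[1]:o[1]+90,o[0]:o[0]+80],None,fx=5,fy=5,interpolation=2)
    cv2.circle(c,tuple(np.round((u-o+.5)*5).astype(int).tolist()),4,(0,0,255),1);print(o)
    out.append(c)
cv2.imwrite("pics/c4.png",np.hstack(out))
E
```

```text
p [623.5 123.8 132. ] th 107.2 tilt 0.05 shift/25: [-0.03  -0.113  0.078] turn z/8: -0.018 F [-0.2  1.   0. ] T [-0.03  0.01 -0.02] t 2.5 j6 -1.86 g -0.00464467515242839 0.0
top [270.7 166.4]
[231 121]
side [300.8 218.7]
[261 174]
```

View pics/c4.png

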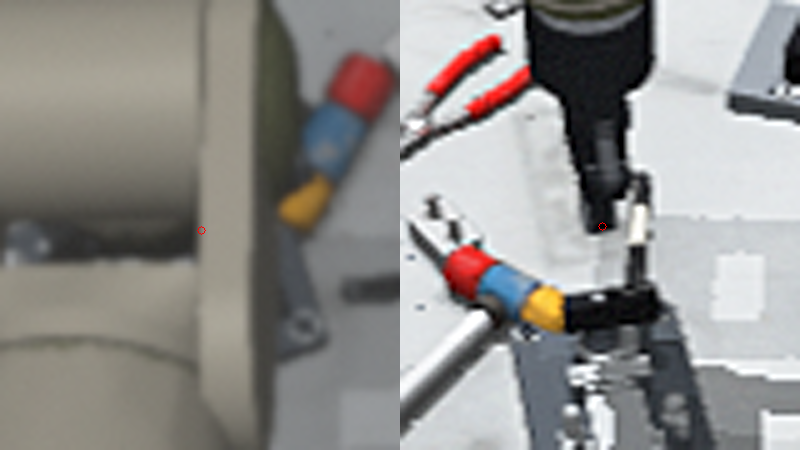

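The side view shows the closed fingertips within about 1 px of the projected TCP; in the top view the arm hides the clamp. My hand-picked corners are too rough, so I refine the poses with an edge fit on each camera.

```bash
cat >edge.py <<'E'
from h import *
from scipy.ndimage import map_coordinates
ims={n:cv2.imread(f"pics/{n}0.png") for n in M}
def score(n,q,segs,sig):
    g=cv2.GaussianBlur(cv2.cvtColor(ims[n],6).astype(np.float32),(0,0),sig)
    v=0;ws=0
    for a,b,(lo,hi) in segs:
        t=np.linspace(lo,hi,60)[:,None];L=np.array(a)*(1-t)+np.array(b)*t
        uv=proj(n,place(q,L));d=uv[-1]-uv[0];l=np.hypot(*d);nn=np.array([-d[1],d[0]])/l
        A=map_coordinates(g,(uv+nn*.7).T[::-1],order=1);B=map_coordinates(g,(uv-nn*.7).T[::-1],order=1)
        v+=min(abs(np.mean(A-B)),40)
    return v
def fit(n,q0,segs):
    q=np.array(q0)
    from scipy.optimize import differential_evolution as DE
    r=DE(lambda p:-score(n,p,segs,1.0),[(q[0]-15,q[0]+15),(q[1]-18,q[1]+18),(q[2]-.06,q[2]+.06)],seed=1,maxiter=60,popsize=15,tol=1e-6)
    return r.x,-r.fun
def rect(x,y0,y1,z,rng): 
    c=[[x,y0,z],[x,y1,z],[-x,y1,z],[-x,y0,z]];return [(c[i],c[(i+1)%4],rng[i]) for i in range(4)]
J=rect(56,-152,80,20,[(.25,.95),(.05,.95),(.05,.95),(.05,.6)])
Jb=[([56,80,0],[-56,80,0],(.05,.95))]
P=rect(45,-60,60,16,[(.05,.95)]*4)
# strap (nest) side edges, top z=32, and plate handle bar top edges z=50
H=[([8,-39,50],[8,39,50],(.1,.9)),([-8,-39,50],[-8,39,50],(.1,.9))]
for n in M:
    print(n,"jig",fit(n,np.load("jig.npy"),J+(Jb if n=="side" else [])))
    print(n,"plate",fit(n,np.load("plate.npy"),P+H))
print(proj("side",[[208,536,231],[208,536,244]]))
E
python3 edge.py
```

```text
top jig (array([5.88834076e+02, 2.29085181e+02, 2.88710202e-01]), np.float64(77.13943481445312))
top plate (array([ 5.07518173e+02, -2.01079141e+02, -2.08440726e-01]), np.float64(73.85069274902344))
side jig (array([5.93685018e+02, 2.33574443e+02, 2.88208371e-01]), np.float64(173.4542999267578))
side plate (array([ 5.08986552e+02, -2.01207391e+02, -1.92917485e-01]), np.float64(205.2935791015625))
[[467.48778693 325.91529992]
 [468.79777811 322.39970331]]
```

```bash
python3 - <<'E'
from h import *
np.save("jig.npy",[591.3,231.3,.2885]);np.save("plate.npy",[508.3,-201.1,-.20])
q=np.load("jig.npy");goto(np.r_[place(q,[0,-115,0])[0,:2],47],q[2]+np.pi/2)
E
python3 -m crank '[[[0,-0.05,0,0,0,0.05,45],[0,-0.05,0,0,0,0.05,45],[0,0,0.4,0,0,0,45],[0,0,0.6,0,0,0,45],[0,0,0.8,0,0,0,45],[0,0,0.8,0,0,0,45],[0,0,0.5,0,0,0,45],[0,0,0.2,0,0,0,45]]]'
python3 - <<'E'
from h import *
q=np.load("jig.npy");goto(np.r_[place(q,[0,-115,0])[0,:2],47],q[2]+np.pi/2)
E
```

```text
p [623.5 123.6 131.6] th 107.2 tilt 0.02 shift/25: [ 0.013 -0.102  3.385] turn z/8: 0.08 F [-0.5 -0.2  0. ] T [-0.05 -0.02 -0.02] t 2.6 j6 -1.86 g 0.0005836211639614828 0.0
time_s: 3.4
eef_pos: [623.6, 121.0, 47.1]
ee_rot: [-0.001, -0.142, 0.99, 0.0]
force: [0.0, 0.4, 0.5]
grip_width: 0.532
grip_force: 0.0
p [623.6 121.   47.1] th 106.4 tilt 0.14 shift/25: [-0.016 -0.002  0.003] turn z/8: -0.022 F [0.  0.4 0.5] T [-0.    0.03  0.  ] t 3.4 j6 -1.85 g 0.5317036887199318 0.0
```

Close on the wing.

```bash
python3 -m crank '[[[0,0,0,0,0,0,25],[0,0,0,0,0,0,20],[0,0,0,0,0,0,16],[0,0,0,0,0,0,13],[0,0,0,0,0,0,10],[0,0,0,0,0,0,8],[0,0,0,0,0,0,8],[0,0,0,0,0,0,8]]]' 30
python3 - <<'E'
from h import *
q=np.load("jig.npy");goto(np.r_[place(q,[0,-115,0])[0,:2],47],q[2]+np.pi/2)
E
```

```text
time_s: 4.2
eef_pos: [624.2, 122.8, 49.8]
ee_rot: [0.001, -0.143, 0.99, 0.001]
force: [-2.4, 8.9, 1.6]
grip_width: 0.17
grip_force: 30.2
p [624.2 122.8  49.8] th 106.4 tilt 0.15 shift/25: [ 0.028 -0.064  0.113] turn z/8: -0.017 F [-2.4  8.9  1.6] T [1.26 0.32 0.06] t 4.2 j6 -1.85 g 0.1698027541403826 30.244471728801727
```

```bash
python3 -m crank '[[[0,0.08,0,0,0,0,8],[0,0,0,0,0,0.6,8],[0,0,0,0,0,0.7,8],[0,0,0,0,0,0.7,8],[0,0,0,0,0,0.7,8],[0,0,0,0,0,0.7,8],[0,0,0,0,0,0.7,8],[0,0,0,0,0,0,8]]]' 30
python3 - <<'E'
from h import *
q=np.load("jig.npy");goto(np.r_[place(q,[0,-115,0])[0,:2],47],q[2]+np.pi/2)
E
```

```text
time_s: 5.0
eef_pos: [624.2, 124.3, 49.8]
ee_rot: [0.001, 0.144, 0.99, 0.001]
force: [0.3, 5.8, 1.5]
grip_width: 0.169
grip_force: 30.4
p [624.2 124.3  49.8] th 73.4 tilt 0.16 shift/25: [-0.03  -0.127  0.112] turn z/8: -4.139 F [0.3 5.8 1.5] T [ 1.08 -0.08  0.06] t 5.0 j6 -1.27 g 0.16886209166156835 30.404815077781677
```

```bash
python3 -m crank '[[[0,0.04,0,0,0,0.8,8],[0,0,0,0,0,0.9,8],[0,0,0,0,0,0.9,8],[0,0,0,0,0,0.9,8],[0,0,0,0,0,0.9,8],[0,0,0,0,0,0.9,8],[0,0,0,0,0,0.9,8],[0,0,0,0,0,0.9,8]]]' 30
python3 - <<'E'
from h import *
q=np.load("jig.npy");goto(np.r_[place(q,[0,-115,0])[0,:2],47],q[2])
E
```

```text
time_s: 5.8
eef_pos: [625.9, 125.9, 49.9]
ee_rot: [0.002, 0.599, 0.801, 0.003]
force: [10.3, 12.3, -4.1]
grip_width: 0.165
grip_force: 30.4
p [625.9 125.9  49.9] th 16.5 tilt 0.41 shift/25: [-0.166 -0.127  0.115] turn z/8: -0.008 F [10.3 12.3 -4.1] T [ 1.85 -1.45  0.24] t 5.8 j6 -0.28 g 0.1652991063524748 30.413666367530823
```

```bash
python3 -m crank '[[[0.04,0.04,0,0,0,0,8],[0.04,0.04,0,0,0,0,8],[0,0,0,0,0,0.2,8],[0,0,0,0,0,0.2,8],[0,0,0,0,0,0.2,8],[0,0,0,0,0,0,8],[0,0,0,0,0,0,8],[0,0,0,0,0,0,8]]]' 30
python3 - <<'E'
from h import *
q=np.load("jig.npy");goto(np.r_[place(q,[0,-115,0])[0,:2],47],q[2])
E
```

```text
time_s: 6.6
eef_pos: [625.9, 126.4, 49.9]
ee_rot: [0.001, 0.629, 0.777, 0.0]
force: [0.5, -0.1, 7.0]
grip_width: 0.172
grip_force: 65.0
p [625.9 126.4  49.9] th 12.0 tilt 0.12 shift/25: [-0.194 -0.119  0.115] turn z/8: -0.562 F [ 0.5 -0.1  7. ] T [ 0.06 -0.07  1.47] t 6.6 j6 -0.19 g 0.17226737399570372 65.04874035716057
```

```bash
python3 -m crank '[[[0,0,0,0,0,-0.35,8],[0,0,0,0,0,0,8],[0,0,0,0,0,0,8],[0,0,0,0,0,0,8],[0,0,0,0,0,0,8],[0,0,0,0,0,0,8],[0,0,0,0,0,0,8],[0,0,0,0,0,0,8]]]' 20
python3 - <<'E'
from h import *
q=np.load("jig.npy");goto(np.r_[place(q,[0,-115,0])[0,:2],47],q[2])
E
```

```text
time_s: 7.4
eef_pos: [625.9, 126.4, 49.8]
ee_rot: [0.001, 0.611, 0.792, 0.001]
force: [0.2, -0.3, 5.6]
grip_width: 0.17
grip_force: 42.7
p [625.9 126.4  49.8] th 14.7 tilt 0.11 shift/25: [-0.188 -0.128  0.113] turn z/8: -0.228 F [ 0.2 -0.3  5.6] T [ 0.12 -0.02  0.52] t 7.4 j6 -0.24 g 0.17023093562409164 42.69049549147894
```

```bash
python3 -m crank '[[[0,0,0,0,0,0,30],[0,0,0,0,0,0,45],[0,0,0,0,0,0,45],[0,0,-0.3,0,0,0,45],[0,0,-0.8,0,0,0,45],[0,0,-1,0,0,0,45],[0,0,-1,0,0,0,45],[0,0,-1,0,0,0,50]]]' 20
python3 - <<'E'
from h import *
np.save("jig.npy",[593.6,236.8,.284])
p=np.load("plate.npy");goto(np.r_[p[:2],120],p[2])
E
```

```text
time_s: 8.2
eef_pos: [625.3, 126.4, 152.8]
ee_rot: [0.0, 0.611, 0.792, 0.0]
force: [0.5, 0.4, -0.2]
grip_width: 0.588
grip_force: 0.0
p [625.3 126.4 152.8] th 14.7 tilt 0.01 shift/25: [-11.478  -7.858   1.312] turn z/8: 3.275 F [ 0.5  0.4 -0.2] T [-0.01 -0.01  0.01] t 8.2 j6 -0.24 g 0.5878317830608345 0.0
```

```bash
python3 -m crank '[[[-0.96,-0.65,0,0,0,0,50],[-0.96,-0.65,0,0,0,0,50],[-0.96,-0.65,0,0,0,0,50],[-0.96,-0.65,0,0,0,0,50],[-0.96,-0.65,0,0,0,0,50],[-0.96,-0.65,0,0,0,0,50],[-0.96,-0.65,0,0,0,0,50],[-0.96,-0.65,0,0,0,0,50]]]'>/dev/null
python3 -m crank '[[[0,0,0,0,0,0.82,50],[0,0,0,0,0,0.82,50],[0,0,0,0,0,0.82,50],[0,0,0,0,0,0.82,50],[0,0,0,0,0,0,50],[0,0,0,0,0,0,50],[0,0,0,0,0,0,50],[0,0,0,0,0,0,50]]]' >/dev/null
python3 - <<'E'
from h import *
p=np.load("plate.npy");goto(np.r_[p[:2],120],p[2])
im=capture("top");cv2.imwrite("pics/top2.png",im);cv2.imwrite("pics/side2.png",capture("side"))
E
```

```text
p [548.5 -92.3 151.4] th -11.4 tilt 0.0 shift/25: [-4.583 -0.717  1.254] turn z/8: 0.007 F [-0.6 -0.3 -0.3] T [-0.02 -0.03 -0.01] t 9.8 j6 -0.18 g 0.5832698123523028 0.0
```

```bash
python3 -m crank '[[[-0.92,-0.14,0.2,0,0,0,50],[-0.92,-0.14,0.2,0,0,0,50],[-0.92,-0.14,0.2,0,0,0,50],[-0.92,-0.14,0.2,0,0,0,50],[-0.95,-0.16,0.3,0,0,0,50],[0,0,0.9,0,0,0,50],[0,0,0.9,0,0,0,50],[0,0,0.5,0,0,0,50]]]'>/dev/null
python3 - <<'E'
from h import *
p=np.load("plate.npy");goto(np.r_[p[:2],26],p[2])
E
```

```text
p [ 507.2 -202.    64.7] th -11.5 tilt 0.12 shift/25: [0.045 0.038 1.55 ] turn z/8: -0.003 F [-0.1 -0.2  0.1] T [-0.02 -0.05 -0.02] t 10.7 j6 -0.39 g 0.5882987834493739 0.0
```

```bash
python3 -m crank '[[[0.1,0.07,0.2,0,0,0,50],[0,0,0.4,0,0,0,50],[0,0,0.4,0,0,0,50],[0,0,0.3,0,0,0,50],[0,0,0.2,0,0,0,50],[0,0,0,0,0,0,35],[0,0,0,0,0,0,25],[0,0,0,0,0,0,20]]]' 30
python3 -m crank '[[[0,0,0,0,0,0,17],[0,0,0,0,0,0,14],[0,0,0,0,0,0,11],[0,0,0,0,0,0,9],[0,0,0,0,0,0,8],[0,0,0,0,0,0,8],[0,0,0,0,0,0,8],[0,0,0,0,0,0,8]]]' 60
python3 - <<'E'
from h import *
p=np.load("plate.npy");goto(np.r_[p[:2],26],p[2])
E
```

```text
time_s: 11.5
eef_pos: [510.4, -200.4, 29.2]
ee_rot: [0.001, 0.774, 0.633, 0.0]
force: [1.5, -0.0, 0.1]
grip_width: 0.236
grip_force: 0.5
time_s: 12.3
eef_pos: [510.6, -200.4, 29.5]
ee_rot: [0.001, 0.774, 0.633, 0.0]
force: [1.9, 0.5, 6.1]
grip_width: 0.168
grip_force: 59.0
p [ 510.6 -200.4   29.5] th -11.5 tilt 0.1 shift/25: [-0.045 -0.085  0.14 ] turn z/8: -0.003 F [1.9 0.5 6.1] T [ 0.05 -0.18 -0.02] t 12.3 j6 -0.39 g 0.16845724677618132 59.012542963027954
```

```bash
python3 -m crank '[[[0,0,-0.1,0,0,0,8],[0,0,-0.3,0,0,0,8],[0,0,-0.6,0,0,0,8],[0,0,-0.8,0,0,0,8],[0,0,-0.8,0,0,0,8],[0,0,-0.8,0,0,0,8],[0,0,-0.8,0,0,0,8],[0,0,0,0,0,0,8]]]' 90
python3 - <<'E'
from h import *
q=np.load("jig.npy");goto(np.r_[place(q,[15,0,0])[0,:2],130],q[2])
E
```

```text
time_s: 13.1
eef_pos: [510.7, -200.6, 136.0]
ee_rot: [0.002, 0.774, 0.633, 0.0]
force: [0.0, -1.7, -4.6]
grip_width: 0.165
grip_force: 88.3
p [ 510.7 -200.6  136. ] th -11.5 tilt 0.21 shift/25: [18.085  0.297  0.213] turn z/8: -3.469 F [ 0.  -1.7 -4.6] T [ 0.04 -0.03 -0.05] t 13.1 j6 -0.39 g 0.1645435255649507 88.26910257339478
```

```bash
python3 -m crank '[[[0.5,0,0,0,0,0,8],[0.9,0,0,0,0,0,8],[1,0,0,0,0,0,8],[1,0,0,0,0,0,8],[1,0,0,0,0,0,8],[1,0,0,0,0,0,8],[1,0,0,0,0,0,8],[1,0,0,0,0,0,8]]]' 90 >/dev/null
python3 -m crank '[[[1,0,0,0,0,0,8],[1,0,0,0,0,0,8],[1,0,0,0,0,0,8],[1,0,0,0,0,0,8],[1,0,0,0,0,0,8],[1,0,0,0,0,0,8],[1,0,0,0,0,0,8],[0.6,0,0,0,0,0,8]]]' 90 >/dev/null
python3 -m crank '[[[0,0,0,0,0,-0.5,8],[0,0,0,0,0,-0.5,8],[0,0,0,0,0,-0.5,8],[0,0,0,0,0,-0.5,8],[0,0,0,0,0,-0.5,8],[0,0,0,0,0,-0.5,8],[0,0,0,0,0,-0.47,8],[0,0,0,0,0,0,8]]]' 90 >/dev/null
python3 - <<'E'
from h import *
q=np.load("jig.npy");goto(np.r_[place(q,[15,0,0])[0,:2],100],q[2])
E
```

```text
p [584.1 167.4 132.7] th 16.3 tilt 0.12 shift/25: [2.556 1.747 1.305] turn z/8: 0.004 F [ 0.4  0.5 -4.6] T [ 0.05 -0.01  0.02] t 15.5 j6 -0.2 g 0.16387474316289358 88.19592833518982
```

```bash
python3 -m crank '[[[0.5,0.35,0,0,0,0,8],[0.7,0.48,0,0,0,0,8],[0.7,0.48,0,0,0,0,8],[0.66,0.44,0,0,0,0,8],[0,0,0.4,0,0,0,8],[0,0,0.4,0,0,0,8],[0,0,0,0,0,0,8],[0,0,0,0,0,0,8]]]' 90 >/dev/null
cat >inhand.py <<'E'
from h import *
from scipy.optimize import differential_evolution as DE
from scipy.ndimage import map_coordinates
s,p,R=pose()
q=np.load("jig.npy");goto(np.r_[place(q,[15,0,0])[0,:2],77],q[2])
im=capture("side");cv2.imwrite("pics/side3.png",im);cv2.imwrite("pics/top3.png",capture("top"))
g=cv2.GaussianBlur(cv2.cvtColor(im,6).astype(np.float32),(0,0),.8)
th=np.arctan2(R[1,1],R[0,1]);zb=p[2]-29.5
c=lambda z:[[45,60,z],[-45,60,z],[-45,-60,z],[45,-60,z]]
def segs(dz):
    t=c(zb+16+dz);b=c(zb+dz);return [(t[0],t[1],.05,.95),(t[1],t[2],.05,.9),(t[3],t[0],.1,.95),(b[0],b[1],.05,.95)]
def sc(v):
    Q=[v[0],v[1],v[2]];r=0
    for a,b,lo,hi in segs(v[3]):
        t=np.linspace(lo,hi,60)[:,None];uv=proj("side",place(Q,np.array(a)*(1-t)+np.array(b)*t))
        d=uv[-1]-uv[0];nn=np.array([-d[1],d[0]])/np.hypot(*d)
        A=map_coordinates(g,(uv+nn*.7).T[::-1],order=1);B=map_coordinates(g,(uv-nn*.7).T[::-1],order=1)
        r+=min(abs(np.mean(A-B)),60)
    return -r
for dzb in ((-.01,.01),(-4,4)):
    r=DE(sc,[(p[0]-12,p[0]+12),(p[1]-15,p[1]+15),(th-.06,th+.06),dzb],seed=1,maxiter=80,popsize=15,tol=1e-6)
    dx=r.x[:2]-p[:2]; print("plate",r.x.round(2),-r.fun,"minus tcp in jig axes",(np.array([[np.cos(th),np.sin(th)],[-np.sin(th),np.cos(th)]])@dx).round(2),"th",th)
o=im[150:330,230:400].copy();o=cv2.resize(o,None,fx=3.2,fy=3.2,interpolation=2)
for a,b,_,_ in segs(r.x[3]):
    uv=((proj("side",place(r.x,[a,b]))-[230,150]+.5)*3.2).round().astype(int);cv2.line(o,uv[0].tolist(),uv[1].tolist(),(0,0,255),1)
cv2.imwrite("pics/c5.png",o)
E
python3 inhand.py
```

```text
p [608.6 240.3 113.3] th 16.2 tilt 0.07 shift/25: [ 0.034 -0.012  1.453] turn z/8: -0.009 F [-0.4  0.3 -3.8] T [ 0.03 -0.03 -0.01] t 16.3 j6 -0.09 g 0.15985250394761752 88.35950016975403
plate [5.9952e+02 2.3255e+02 2.9000e-01 1.0000e-02] 93.01744 minus tcp in jig axes [-10.86  -4.9 ] th 0.2828042111511174
plate [5.9908e+02 2.3613e+02 2.9000e-01 4.0000e+00] 93.69039154052734 minus tcp in jig axes [-10.27  -1.34] th 0.2828042111511174
```

View pics/c5.png

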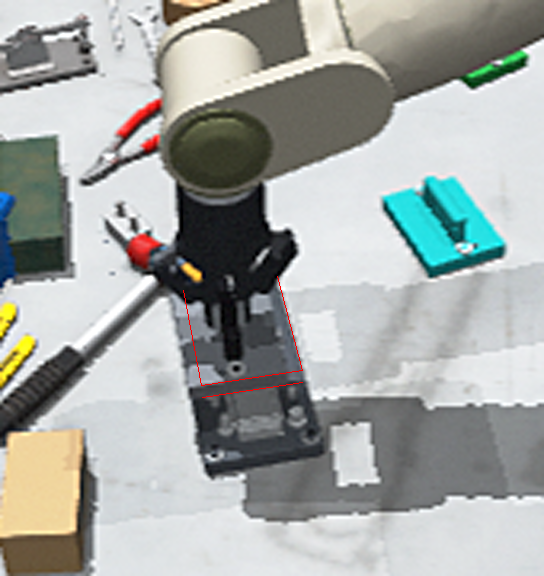

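```bash
python3 -m crank '[[[0.03,0,0.2,0,0,0,8],[0,0,0.3,0,0,0,8],[0,0,0.3,0,0,0,8],[0,0,0.2,0,0,0,8],[0,0,0.1,0,0,0,8],[0,0,0.1,0,0,0,8],[0,0,0.05,0,0,0,8],[0,0,0,0,0,0,8]]]' 90
python3 -m crank '[[[0,0,0.04,0,0,0,8],[0,0,0.04,0,0,0,8],[0,0,0.04,0,0,0,8],[0,0,0.04,0,0,0,8],[0,0,0,0,0,0,8],[0,0,0,0,0,0,8],[0,0,0,0,0,0,8],[0,0,0,0,0,0,8]]]' 90
```

```text
time_s: 17.2
eef_pos: [608.6, 241.8, 82.5]
ee_rot: [-0.0, 0.6, 0.8, 0.0]
force: [-0.1, -0.0, -4.6]
grip_width: 0.165
grip_force: 88.5
time_s: 18.0
eef_pos: [608.6, 241.8, 78.6]
ee_rot: [0.0, 0.6, 0.8, 0.0]
force: [0.3, 0.3, -5.0]
grip_width: 0.162
grip_force: 88.5
```

```bash
python3 -m crank '[[[0,0,0.03,0,0,0,8],[0,0,0.03,0,0,0,8],[0,0,0,0,0,0,8],[0,0,0,0,0,0,8],[0,0,0,0,0,0,8],[0,0,0,0,0,0,8],[0,0,0,0,0,0,8],[0,0,0,0,0,0,8]]]' 90
python3 -m crank '[[[0,0,0.03,0,0,0,8],[0,0,0,0,0,0,8],[0,0,0,0,0,0,8],[0,0,0,0,0,0,8],[0,0,0,0,0,0,8],[0,0,0,0,0,0,8],[0,0,0,0,0,0,8],[0,0,0,0,0,0,8]]]' 90
python3 -c "
from h import *
print(sense()['wrist_torque'])"
```

```text
time_s: 18.8
eef_pos: [608.6, 241.8, 77.1]
ee_rot: [0.0, 0.6, 0.8, 0.0]
force: [0.6, -0.0, -5.0]
grip_width: 0.162
grip_force: 88.5
time_s: 19.6
eef_pos: [608.7, 241.9, 76.5]
ee_rot: [0.0, 0.6, 0.8, 0.0]
force: [-1.5, 1.8, -0.4]
grip_width: 0.166
grip_force: 88.9
[ 0.13357695  0.07980333 -0.00226497]
```

```bash
python3 -m crank '[[[0,-0.04,0,0,0,0,8],[0,-0.04,0,0,0,0,8],[0,-0.04,0,0,0,0,8],[0,-0.04,0,0,0,0,8],[0,-0.04,0,0,0,0,8],[0,-0.04,0,0,0,0,8],[0,-0.04,0,0,0,0,8],[0,-0.04,0,0,0,0,8]]]' 90
python3 -m crank '[[[0,-0.04,0,0,0,0,8],[0,-0.04,0,0,0,0,8],[0,0,0,0,0,0,8],[0,0,0,0,0,0,8],[0,0,0,0,0,0,8],[0,0,0,0,0,0,8],[0,0,0,0,0,0,8],[0,0,0,0,0,0,8]]]' 90
```

```text
time_s: 20.4
eef_pos: [600.9, 239.5, 76.3]
ee_rot: [0.0, 0.6, 0.8, 0.0]
force: [2.0, 0.2, -1.2]
grip_width: 0.164
grip_force: 88.9
time_s: 21.2
eef_pos: [598.9, 239.0, 76.3]
ee_rot: [-0.0, 0.6, 0.8, -0.0]
force: [-0.1, 0.1, -0.1]
grip_width: 0.168
grip_force: 89.0
```

Still resting on the dowel. I continue in small steps, checking the force each time.

```bash
for i in 1; do python3 -m crank '[[[0,-0.04,0,0,0,0,8],[0,-0.04,0,0,0,0,8],[0,0,0,0,0,0,8],[0,0,0,0,0,0,8],[0,0,0,0,0,0,8],[0,0,0,0,0,0,8],[0,0,0,0,0,0,8],[0,0,0,0,0,0,8]]]' 90; done
python3 -m crank '[[[0,-0.04,0,0,0,0,8],[0,-0.04,0,0,0,0,8],[0,0,0,0,0,0,8],[0,0,0,0,0,0,8],[0,0,0,0,0,0,8],[0,0,0,0,0,0,8],[0,0,0,0,0,0,8],[0,0,0,0,0,0,8]]]' 90
```

```text
time_s: 22.0
eef_pos: [597.0, 238.4, 76.2]
ee_rot: [-0.0, 0.6, 0.8, -0.0]
force: [-0.2, -0.5, -2.8]
grip_width: 0.169
grip_force: 88.8
time_s: 22.8
eef_pos: [595.1, 237.9, 76.3]
ee_rot: [-0.0, 0.6, 0.8, -0.0]
force: [0.2, -0.1, -4.7]
grip_width: 0.169
grip_force: 88.5
```

```bash
python3 -m crank '[[[0,-0.05,0,0,0,0,8],[0,0,0.03,0,0,0,8],[0,0,0.03,0,0,0,8],[0,0,0.03,0,0,0,8],[0,0,0,0,0,0,8],[0,0,0,0,0,0,8],[0,0,0,0,0,0,8],[0,0,0,0,0,0,8]]]' 90
python3 - <<'E'
from h import *
q=np.load("jig.npy");goto(np.r_[place(q,[0,0,0])[0,:2],65.5],q[2])
E
```

```text
time_s: 23.6
eef_pos: [593.9, 237.6, 74.1]
ee_rot: [-0.0, 0.6, 0.8, 0.0]
force: [-2.1, 1.1, -2.8]
grip_width: 0.165
grip_force: 88.7
p [593.9 237.6  74.1] th 16.3 tilt 0.01 shift/25: [-0.026 -0.02   0.343] turn z/8: 0.001 F [-2.1  1.1 -2.8] T [ 0.11  0.19 -0.01] t 23.6 j6 -0.09 g 0.16490555582522032 88.70527625083923
```

```bash
python3 -m crank '[[[0.03,-0.03,0,0,0,0,8],[0,0,0.03,0,0,0,8],[0,0,0.03,0,0,0,8],[0,0,0,0,0,0,8],[0,0,0,0,0,0,8],[0,0,0,0,0,0,8],[0,0,0,0,0,0,8],[0,0,0,0,0,0,8]]]' 90
python3 - <<'E'
from h import *
q=np.load("jig.npy");goto(np.r_[place(q,[0,0,0])[0,:2],65.5],q[2])
E
```

```text
time_s: 24.4
eef_pos: [593.0, 238.0, 72.5]
ee_rot: [-0.0, 0.6, 0.8, -0.0]
force: [0.1, 1.1, -4.5]
grip_width: 0.167
grip_force: 88.4
p [593.  238.   72.5] th 16.3 tilt 0.01 shift/25: [-0.055  0.011  0.28 ] turn z/8: 0.001 F [ 0.1  1.1 -4.5] T [ 0.15  0.12 -0.04] t 24.4 j6 -0.09 g 0.16678310930894413 88.39742660522461
```

```bash
python3 -m crank '[[[0.02,0,0.03,0,0,0,8],[0,0,0.03,0,0,0,8],[0,0,0.03,0,0,0,8],[0,0,0,0,0,0,8],[0,0,0,0,0,0,8],[0,0,0,0,0,0,8],[0,0,0,0,0,0,8],[0,0,0,0,0,0,8]]]' 90
python3 - <<'E'
from h import *
q=np.load("jig.npy");goto(np.r_[place(q,[0,0,0])[0,:2],65.5],q[2])
E
```

```text
time_s: 25.2
eef_pos: [593.0, 238.5, 70.5]
ee_rot: [0.0, 0.6, 0.8, 0.0]
force: [-0.8, 0.0, -1.6]
grip_width: 0.165
grip_force: 88.8
p [593.  238.5  70.5] th 16.3 tilt 0.03 shift/25: [-0.071  0.003  0.198] turn z/8: 0.0 F [-0.8  0.  -1.6] T [-0.02  0.1  -0.04] t 25.2 j6 -0.08 g 0.16524830226080858 88.80515098571777
```

Just onto the plungers. Press on.

```bash
python3 -m crank '[[[0,0,0.03,0,0,0,8],[0,0,0.03,0,0,0,8],[0,0,0.03,0,0,0,8],[0,0,0.03,0,0,0,8],[0,0,0,0,0,0,8],[0,0,0,0,0,0,8],[0,0,0,0,0,0,8],[0,0,0,0,0,0,8]]]' 90
python3 -m crank '[[[0,0,0.03,0,0,0,8],[0,0,0.03,0,0,0,8],[0,0,0.03,0,0,0,8],[0,0,0,0,0,0,8],[0,0,0,0,0,0,8],[0,0,0,0,0,0,8],[0,0,0,0,0,0,8],[0,0,0,0,0,0,8]]]' 90
python3 - <<'E'
from h import *
q=np.load("jig.npy");goto(np.r_[place(q,[0,0,0])[0,:2],65.5],q[2])
E
```

```text
time_s: 26.0
eef_pos: [593.0, 238.5, 67.5]
ee_rot: [0.0, 0.6, 0.8, 0.0]
force: [-0.7, -1.0, 4.2]
grip_width: 0.167
grip_force: 89.6
time_s: 26.8
eef_pos: [593.1, 238.5, 65.7]
ee_rot: [0.0, 0.6, 0.8, 0.0]
force: [-3.0, 0.1, 8.0]
grip_width: 0.162
grip_force: 90.2
p [593.1 238.5  65.7] th 16.3 tilt 0.04 shift/25: [-0.073  0.002  0.008] turn z/8: 0.001 F [-3.   0.1  8. ] T [-0.18  0.44  0.06] t 26.8 j6 -0.08 g 0.16239434596909047 90.24543642997742
```

```bash
python3 -m crank '[[[0,0,0.03,0,0,0,8],[0,0,0.03,0,0,0,8],[0,0,0.02,0,0,0,8],[0,0,0,0,0,0,8],[0,0,0,0,0,0,8],[0,0,0,0,0,0,8],[0,0,0,0,0,0,8],[0,0,0,0,0,0,8]]]' 90
python3 - <<'E'
from h import *
q=np.load("jig.npy");goto(np.r_[place(q,[0,0,0])[0,:2],65.5],q[2])
E
```

```text
time_s: 27.6
eef_pos: [593.1, 238.5, 65.5]
ee_rot: [0.001, 0.6, 0.8, 0.0]
force: [-9.5, -3.2, 21.7]
grip_width: 0.167
grip_force: 92.2
p [593.1 238.5  65.5] th 16.3 tilt 0.07 shift/25: [-0.072  0.001  0.002] turn z/8: 0.002 F [-9.5 -3.2 21.7] T [-0.55  1.5  -0.04] t 27.6 j6 -0.08 g 0.16724792891564663 92.19655752182007
```

```bash
python3 -m crank '[[[0,-0.03,0,0,0,0,8],[0,-0.03,0,0,0,0,8],[0,0,0.02,0,0,0,8],[0,0,0,0,0,0,8],[0,0,0,0,0,0,8],[0,0,0,0,0,0,8],[0,0,0,0,0,0,8],[0,0,0,0,0,0,8]]]' 100
python3 - <<'E'
from h import *
q=np.load("jig.npy");goto(np.r_[place(q,[0,0,0])[0,:2],65.5],q[2])
E
```

```text
time_s: 28.4
eef_pos: [593.1, 238.5, 65.6]
ee_rot: [0.002, 0.6, 0.8, 0.002]
force: [-2.0, -0.3, 20.0]
grip_width: 0.164
grip_force: 98.3
p [593.1 238.5  65.6] th 16.3 tilt 0.32 shift/25: [-0.072  0.002  0.004] turn z/8: 0.001 F [-2.  -0.3 20. ] T [-0.15  0.57  0.04] t 28.4 j6 -0.08 g 0.1643969854895153 98.30138683319092
```

```bash
python3 -m crank '[[[0,0,0.03,0,0,0,8],[0,-0.01,0.02,0,0,0,8],[0,0,0,0,0,0,8],[0,0,0,0,0,0,8],[0,0,0,0,0,0,8],[0,0,0,0,0,0,8],[0,0,0,0,0,0,8],[0,0,0,0,0,0,8]]]' 100
python3 - <<'E'
from h import *
q=np.load("jig.npy");goto(np.r_[place(q,[0,0,0])[0,:2],65.5],q[2])
cv2.imwrite("pics/side4.png",capture("side"))
a=[cv2.resize(cv2.imread(f"pics/{f}.png")[r:r+130,c:c+110],None,fx=3.6,fy=3.6,interpolation=2) for f,r,c in(("side2",195,260),("side4",195,260))]
cv2.imwrite("pics/c6.png",np.hstack(a))
E
```

```text
time_s: 29.2
eef_pos: [593.1, 238.5, 65.5]
ee_rot: [0.002, 0.6, 0.8, 0.002]
force: [-5.8, -1.5, 28.1]
grip_width: 0.16
grip_force: 99.5
p [593.1 238.5  65.5] th 16.3 tilt 0.38 shift/25: [-0.071  0.001  0.001] turn z/8: 0.001 F [-5.8 -1.5 28.1] T [-0.27  1.09  0.01] t 29.2 j6 -0.08 g 0.16027700006225615 99.46539759635925
```

View pics/c6.png

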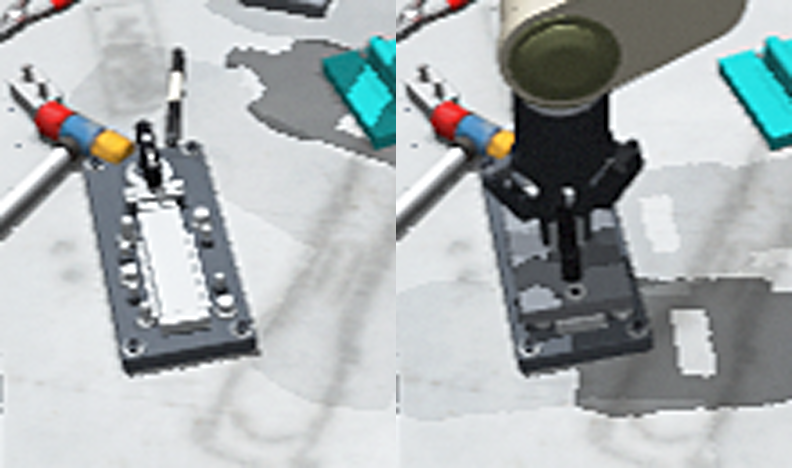

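The left crop shows the clamp handle pointing along +y (on) and the strap against the end stop. The right crop shows the plate seated on the jig. Pushing harder no longer moves it, and the load is centred.

```bash
python3 -c "
from rig import *
print(finish_job())"
```

```text
the job is handed in; nothing more can be done
None
```

The job is handed in at about 29 s of the 61 s allowed: the clamp is fully on and the strap looks to be against the end stop. The plate went over the dowel by feel and is held down on the rests with about 28 N; no verdict came back.

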